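# Turn a lead bulla over on the reading rest with a lifter

### The arm

A 6-joint arm with a two-finger parallel gripper is mounted at the origin on the work surface. World frame = base frame: x ahead of the robot, y to its left, z up, the work surface at z = 0. Lengths are in m, angles in degrees, forces in N, time in s.
With the tool pointing down it reaches from about 0.4 to 0.825 m from the base axis. Payload 7 kg.
Tool frame: the origin (TCP) lies at the very end of the fingers, on their centre line; the grasp point (between the pads) lies 19 mm behind it (r.hold_point_z is the distance from the TCP to the grasp point, in m); z points along the fingers, y is the direction in which the jaws open and shut (so a half turn about z gives the same grasp; the last joint's range is limited). The gripper opens to 88 mm and grips with 3 to 60 N. Pads are 19 mm wide; open, the fingers measure 130 mm over their backs; the gripper's body (78 mm by 193 mm) begins 47 mm behind the grasp point.
Start: joints at [80.506, 20.546, 0.682, 0, -70.136, -16.507], TCP at [0.296, 0.607, 0.227] pointing down, gripper open.
Joint ranges: [-176.03, 176.03], [-82.01, 121.73], [-58.28, 71.71], [-173.87, 95.51], [-174.79, -0.11], [-173.66, 173.66]. Speed limits (degrees/s): [136.94, 136.94, 172.46, 180, 180, 180].

### API

Orientations are given as [roll, pitch, yaw] about the fixed x, y, z axes, in that order (R = Rz(yaw) Ry(pitch) Rx(roll)).
In Python, from plant import r gives the robot as it stands. The module is installed in compiled form; this text tells all that it offers.
- The arm moves only by the shell command python3 -m inch 'ROWS' [FORCE]. ROWS is text: rows parted by semicolons, each of 7 numbers parted by spaces: the shift along the tool's x, y, z in m, then the turn, a rotation vector about the tool's x, y, z in rad, then the opening, from 0 (shut) to 1 (fully open). In form: tx ty tz ax ay az jaw; .... A call has 1 to 20 rows; each row shifts and turns the commanded pose from where the row before left it, along the tool's axes as they then stand; what a row does not reach is not made up. A row lasts 1/12 s, in which the tool goes at most 41.7 mm and 7.16 degrees, less where a joint would pass 70% of its speed; a pose out of reach is approached as far as the arm can. A call with a gripper value outside its range is refused whole. The fingers move at their own pace and stop on an object; FORCE is the grip in N (left out, the last holds). Time passes only in rows, so rows that do not move let the fingers close. It gives the time, the measured TCP pose, the force and the opening at its end, in the units of the state.
- r.get_state(): the state, without advancing time (a new reading comes with each control period).
- r.capture(name): name is "scene" or "top" or "wrist"; returns the picture (384x512x3 uint8, red, green, blue); there is no depth.
- r.camera_params(name): a dict with "vfov" (degrees; the focal length in pixels is half the picture's height over the tangent of half this angle, whatever the lens; pixels are square), "cx", "cy" (the principal point, pixels), "R" (3x3) and "t" (3): a world point X has camera coordinates R X + t. Camera axes: x right, y down, z forward; pixel columns grow to the right and rows downward; lengths in m; the calibration is good to about 2 mm. The wrist camera is an equidistant fisheye: a pixel r from the principal point sees the ray r / f radians off the axis. A picture is of the moment at which its call begins: read the wrist's pose just before it. camera_params takes no time and is no camera call; for the wrist camera it gives the pose at the moment of the call.
- r.close_job(): hands the job in, once; it reports no verdict.
Trained networks look in the newest picture that a camera, given by its name, has taken for a name from the list of things; names that differ only in an ending like _2 or _b are one class to them, and where a whole thing is asked for, a point or a joint stands for the part that bears it (a point fixed in the world has none). Each returns a list of dicts, best first, with "p" (0 to 1); they miss things now and then, are a little off and sometimes report something else, mostly with a low value. They report only what shows in the picture. A call takes as long as a camera call. They do not tell look-alikes from the thing itself.
- r.recognise(target, camera): "xy" ([column, row] in pixels, amid what is visible of it).
The state is a dict: "time_s": time; "joints": joint angles; "qd": joint speeds; "joint_torque": joint torques, N m; "tcp_pos": TCP position; "eef_rot": TCP orientation; "contact_force": force on the tool from outside, world axes, zero at the start; "moment": the same for the moment, N m; "gripper_width": finger opening in m.
Only numpy, scipy, OpenCV 4.12 (cv2) and the standard library are available. Lean on these libraries where they do the work, as an engineer would, in place of code of your own. Each camera call takes 0.05 s, during which the arm holds its last target.

### The job

With the lifter, turn the lead bulla over on its reading rest: slide the blade along the cork under the bulla's near edge, tip the bulla up on its far edge in the crease and on over, so that it leans against the sloping back with its reverse outward. Lead and cork are soft, so press lightly, touch the bulla with the blade only and do not lift it off the rest. Then lay the lifter down flat on the shelf, without dropping it, and leave the dish, weight and tamp where they stand.

Things in the scene. Friction and masses are not known exactly. Their poses are not given: they have to be found in the camera images.
- rest: Pine reading rest, fixed, 120 mm wide (y): flat cork bed, top 16 mm above the shelf, from x = -85 mm to the crease at x = 0; beyond the crease a cork-faced back climbs at 35 degrees towards +x for 70 mm (top edge 56 mm above the shelf). Origin on the shelf under the middle of the crease; x level, from bed to back, z up.
- bulla_center (a point): Centre of the round grey lead bulla, 50 mm across, 8 mm thick, about 145 g. Both sides bevel from a flat face 36 mm across to a rim 3.4 mm thick, so the rim's lower edge stands 2.3 mm above the bed. z is the axis, pointing out of the obverse (cross); the reverse is paler with two dots. Starts obverse up, its far rim 2 to 13 mm short of the sloping back.
- lifter_grip (a point): Grip point of the lifter (44 g): on its boxwood handle (90 mm long, 16 wide, 18 high), 9 mm above its underside, 25 mm behind the blade. x runs towards the blade, z up as it lies. The steel blade is 55 mm long, 24 wide, 2 thick, its underside 1 mm below this point: front edge 80 mm ahead. It has been bent by use: the front edge lies up to 6 mm higher or lower than that, and stays so.
- lifter: The whole lifter; origin on the handle's underside where the blade begins, same axes as lifter_grip.
- bulla: The whole bulla; origin at the middle of its reverse face, z out of the obverse.
- dish: Loose terracotta dish, 90 mm across, 28 mm high; origin under its centre.
- weight: Loose blackened iron weight with a knob, 56 mm across, 62 mm high; origin under its centre.
- tamp: Loose dark wooden tamp standing on its foot, 42 mm across, 94 mm high; origin under its centre.
Things that resemble listed ones, but are neither listed nor needed, are in the scene too. There is more than one size of the lifter; the job needs the middle-sized. Leave any red look-alike of the bulla alone.

How it is judged:
By the outcome, as a careful person would: the job done as asked, in the order asked, and still so for the second after the job is handed in, with the robot touching nothing.
It also fails if it takes over 69 s, if anything falls off the work surface, if the arm or the gripper's body presses on something with over 40 N, if the wrist force passes 120 N, or if a joint passes its speed limit or range.

## Working session

There is one attempt and no reset: what is moved stays moved. The work goes in short steps, Python scripts to look and compute and a shell command to move; the robot and the scene stay as the last step left them, time stands still between calls to the robot, and variables do not carry over. Pictures are saved under pics/ and viewed, and the job is handed in when it is done.

```bash
mkdir -p pics; ls
python3 - <<'E'
from plant import r
import cv2
print(r.get_state(), r.hold_point_z)
for c in ["scene","top","wrist"]:
    im=r.capture(c); cv2.imwrite(f"pics/{c}0.png",im[:,:,::-1]); p=r.camera_params(c); print(c,p)
    for t in ["rest","bulla_center","lifter_grip","lifter","bulla","dish","weight","tamp"]:
        print(t,[(round(d["p"],2),[round(v) for v in d["xy"]]) for d in r.recognise(t,c)][:4])
E
```

```text
pics
{'time_s': 0.0, 'joints': array([ 8.05077241e+01,  2.05921662e+01,  6.33763560e-01, -1.91339898e-02,
       -7.01356893e+01, -1.65087569e+01]), 'qd': array([-0.11115318,  0.02281368, -0.01915552, -0.03507938,  0.05469327,
       -0.14021513]), 'joint_torque': array([-7.61769461e-04, -5.82721603e+01,  2.93061626e+01,  6.99701920e+00,
        6.94390954e-03, -1.63977584e-04]), 'tcp_pos': array([0.29570781, 0.60623893, 0.22561746]), 'eef_rot': array([ 1.79904675e+02, -9.49418246e-03, -2.60075413e+01]), 'contact_force': array([ 0.95029754, -0.15141333,  0.5023994 ]), 'moment': array([0.00383805, 0.01900014, 0.05417548]), 'gripper_width': 0.08761954493961426} 0.0188
scene {'vfov': 47.358882132881845, 'cx': 255.79194639606973, 'cy': 195.8367032119756, 'R': array([[ 0.72684895,  0.68675504,  0.00762354],
       [ 0.42139633, -0.43717806, -0.79454419],
       [-0.54232438,  0.58072615, -0.60715847]]), 't': array([-0.40931823, -0.16874951,  1.39107507])}
rest [(0.93, [287, 230])]
bulla_center [(0.85, [266, 273]), (0.53, [280, 217])]
lifter_grip [(0.85, [274, 126]), (0.69, [316, 156]), (0
[... 641 characters left out ...]
288]), (0.57, [178, 214])]
lifter [(0.86, [174, 213]), (0.82, [110, 292]), (0.52, [128, 195])]
bulla [(0.65, [265, 156]), (0.63, [327, 125])]
dish [(0.62, [399, 204])]
weight [(0.57, [374, 112])]
tamp [(0.56, [162, 108])]
wrist {'vfov': 65.70646984690485, 'cx': 258.3051852114005, 'cy': 195.28558814312032, 'R': array([[-4.38879735e-01, -8.98545745e-01,  3.50727765e-04],
       [-8.71183645e-01,  4.25610699e-01,  2.44733712e-01],
       [-2.20053709e-01,  1.07103118e-01, -9.69590268e-01]]), 't': array([ 0.67559585, -0.03245302,  0.38959019])}
rest []
bulla_center []
lifter_grip [(0.8, [407, 100]), (0.54, [454, 5])]
lifter [(0.84, [409, 99]), (0.66, [452, 4])]
bulla []
dish []
weight []
tamp []
```

View pics/scene0.png

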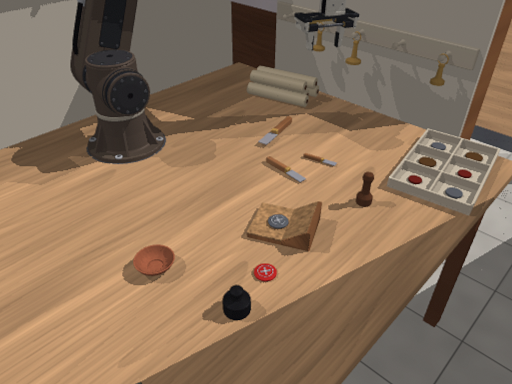

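View pics/top0.png

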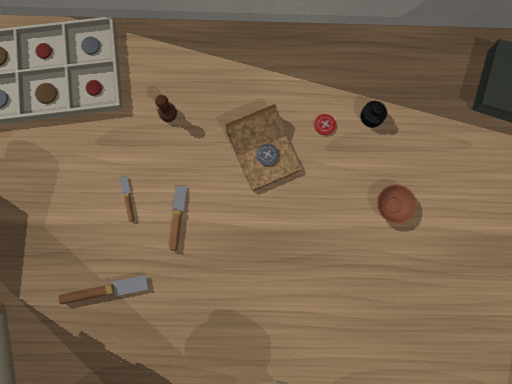

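View pics/wrist0.png

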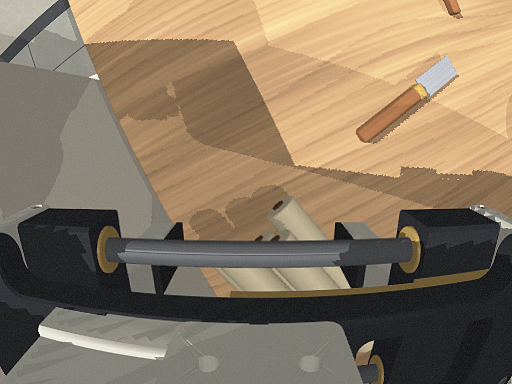

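```bash
cat > h.py <<'E'
import numpy as np, cv2
from plant import r
from scipy.spatial.transform import Rotation as Ro
def K(p): return (384/2)/np.tan(np.radians(p["vfov"]/2))
def bp(p,uv,z):
    f=K(p); d=np.array([(uv[0]-p["cx"])/f,(uv[1]-p["cy"])/f,1.])
    R=np.array(p["R"]);t=np.array(p["t"]); c=-R.T@t; w=R.T@d
    return c+w*(z-c[2])/w[2]
def pj(p,X,fish=False):
    c=np.array(p["R"])@np.array(X)+p["t"]; f=K(p)
    if fish:
        rr=np.hypot(c[0],c[1]); th=np.arctan2(rr,c[2]); return np.array([p["cx"]+f*th*c[0]/rr,p["cy"]+f*th*c[1]/rr])
    return np.array([p["cx"]+f*c[0]/c[2],p["cy"]+f*c[1]/c[2]])
def bpf(p,uv,z):
    f=K(p); d=np.array([uv[0]-p["cx"],uv[1]-p["cy"]]); n=np.hypot(*d); th=n/f
    v=np.array([*(np.sin(th)*d/n),np.cos(th)]); R=np.array(p["R"]); c=-R.T@p["t"]; w=R.T@v
    return c+w*(z-c[2])/w[2]
def crop(src,out,x,y,w,h,s):
    im=cv2.imread(src)[y:y+h,x:x+w]; cv2.imwrite(out,cv2.resize(im,None,fx=s,fy=s,interpolation=cv2.INTER_CUBIC))
E
python3 - <<'E'
from h import *
crop("pics/top0.png","pics/a.png",150,170,60,90,6)
crop("pics/top0.png","pics/b.png",215,95,100,100,6)
crop("pics/scene0.png","pics/c.png",240,140,110,110,5)
E
```

```text
(no output)
```

View pics/a.png

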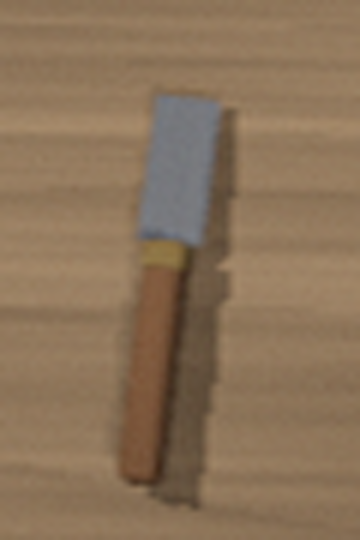

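View pics/b.png

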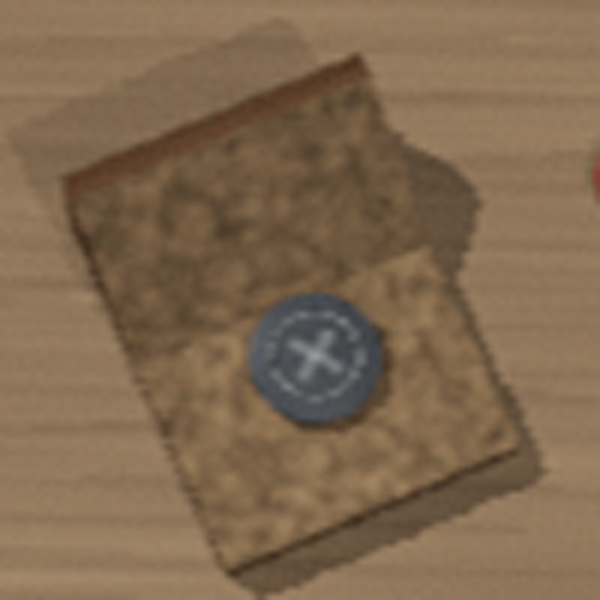

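View pics/c.png

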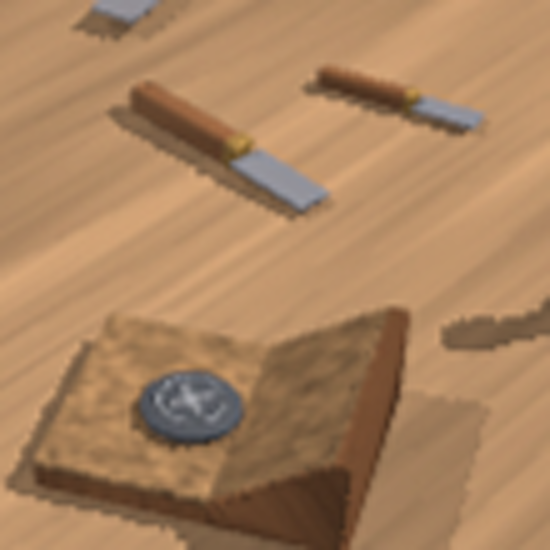

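```bash
cat >> h.py <<'E'
def wire_rest(T):
    y=.06; X=.07*np.cos(np.radians(35)); Z=.016+.07*np.sin(np.radians(35))
    P=[[(-.085,-y,.016),(-.085,y,.016),(0,y,.016),(0,-y,.016),(-.085,-y,.016)],[(0,-y,.016),(X,-y,Z),(X,y,Z),(0,y,.016)],[(-.085,-y,0),(-.085,y,0)],[(-.085,-y,0),(0,-y,0)]]
    return [[T[:3,:3]@np.array(q)+T[:3,3] for q in l] for l in P]
def T2(x,y,yaw,z=0):
    T=np.eye(4);T[:3,:3]=Ro.from_euler('z',yaw,degrees=True).as_matrix();T[:3,3]=[x,y,z];return T
def wire_lift(T,dz=0):
    # origin handle underside where blade begins
    P=[[(0,-.012,.008),(.055,-.012,.008+dz),(.055,.012,.008+dz),(0,.012,.008),(0,-.012,.008)],[(0,-.008,.018),(-.09,-.008,.018),(-.09,.008,.018),(0,.008,.018),(0,-.008,.018)],[(0,-.008,0),(-.09,-.008,0),(-.09,.008,0),(0,.008,0)]]
    return [[T[:3,:3]@np.array(q)+T[:3,3] for q in l] for l in P]
def circ(c,rr,n=40): return [np.array(c)+[rr*np.cos(a),rr*np.sin(a),0] for a in np.linspace(0,2*np.pi,n)]
def overlay(src,p,lines,out,x,y,w,h,s,fish=False):
    im=cv2.resize(cv2.imread(src)[y:y+h,x:x+w],None,fx=s,fy=s,interpolation=cv2.INTER_CUBIC)
    for l in lines:
        q=np.array([(pj(p,X,fish)-[x,y]+.5)*s for X in l])
        cv2.polylines(im,[np.round(q*8).astype(np.int32)],False,(0,255,0),1,cv2.LINE_AA,3)
    cv2.imwrite(out,im)
E
python3 - <<'E'
from h import *
t=r.camera_params("top"); s=r.camera_params("scene")
cv=lambda x,y,ox=215,oy=95:(x/6+ox-.5,y/6+oy-.5)
pts=[(228,570),(520,450),(135,352),(430,245)]
W=np.array([bp(t,cv(*q),.016) for q in pts]); print(W.round(4))
print("cam",-np.array(t["R"]).T@t["t"],-np.array(s["R"]).T@s["t"])
M=np.array([(-.085,.06),(-.085,-.06),(0,.06),(0,-.06)])
a=M-M.mean(0);b=W[:,:2]-W[:,:2].mean(0)
yaw=np.arctan2((a[:,0]*b[:,1]-a[:,1]*b[:,0]).sum(),(a*b).sum())
R2=np.array([[np.cos(yaw),-np.sin(yaw)],[np.sin(yaw),np.cos(yaw)]]); o=W[:,:2].mean(0)-R2@M.mean(0)
print("rest",o,np.degrees(yaw),"res",((R2@M.T).T+o-W[:,:2]).round(4).tolist())
bc=bp(t,cv(316,358),.021);print("bulla",bc,"in rest",R2.T@(bc[:2]-o))
print("net", bp(t,(266.5,154),.02), bp(s,(277.5,219),.021))
# lifter
cl=lambda x,y:(x/6+150-.5,y/6+170-.5)
f=bp(t,cl(186,99),.009); b0=bp(t,cl(171,241),.009);e=bp(t,cl(140,478),.015)
print("blade front",f,"begin",b0,"end",e, "blade len",np.linalg.norm(f-b0), "handle",np.linalg.norm(b0-e)) 
ly=np.degrees(np.arctan2(*(f-e)[[1,0]]));print("yaw",ly, np.degrees(np.arctan2(*(f-b0)[[1,0]])))
TL=T2(b0[0],b0[1],ly); TR=T2(*o,np.degrees(yaw))
L=wire_rest(TR)+wire_lift(TL)+[circ((bc[0],bc[1],.020),.025)]
overlay("pics/top0.png",t,L,"pics/ot.png",150,95,160,160,5)
overlay("pics/scene0.png",s,L,"pics/os.png",240,140,110,110,6)
E
```

```text
[[ 0.531   0.0575  0.016 ]
 [ 0.5794 -0.0511  0.016 ]
 [ 0.6136  0.0945  0.016 ]
 [ 0.6583 -0.0164  0.016 ]]
cam [0.35767115 0.0595387  1.00773653] [ 1.12303687 -0.6005059   0.71364452]
rest [0.63462263 0.03795813] 23.32653445211825 res [[0.0018, 0.0019], [0.0009, 0.0003], [-0.0028, -0.0015], [0.0001, -0.0008]]
bulla [0.61174441 0.02634791 0.021     ] in rest [-0.02560554 -0.00160214]
net [0.61235018 0.02782547 0.02      ] [0.60635284 0.03110748 0.021     ]
blade front [0.53624012 0.21959073 0.009     ] begin [0.48250305 0.22252224 0.009     ] end [0.39456566 0.22846456 0.015     ] blade len 0.0538169762012155 handle 0.08834192031336556
yaw -3.5840610065141134 -3.122559088262305
```

View pics/ot.png

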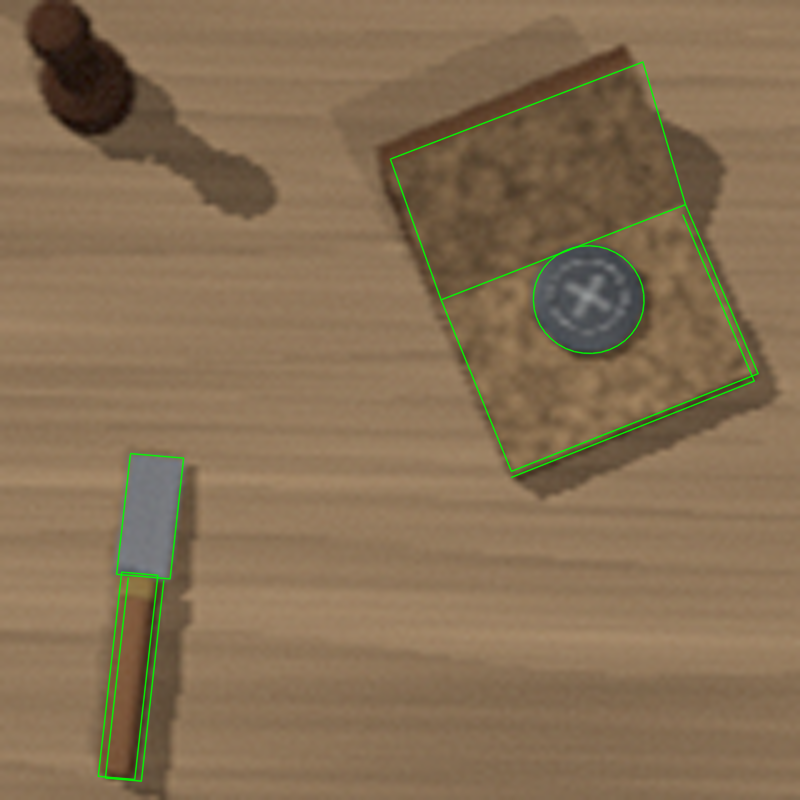

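View pics/os.png

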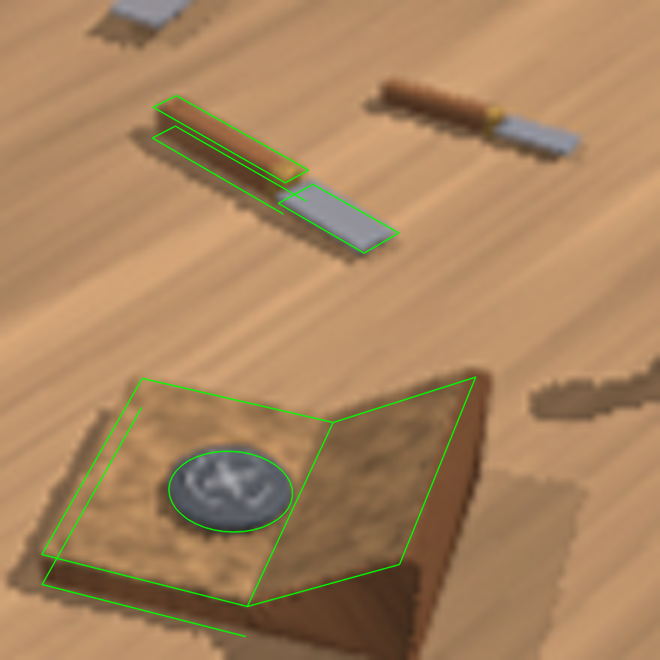

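```bash
cat >> h.py <<'E'
def tool():
    s=r.get_state(); return np.array(s["tcp_pos"]),Ro.from_euler('xyz',s["eef_rot"],degrees=True),s
def go(pos,rpy=None):
    p,R,s=tool(); d=R.inv().apply(np.array(pos)-p); print("t",round(s["time_s"],2),"shift tool",d.round(4),"norm",np.linalg.norm(d).round(4))
    if rpy is not None: print("turn",(R.inv()*Ro.from_euler('xyz',rpy,degrees=True)).as_rotvec().round(4),"rad")
E
python3 - <<'E'
from h import *
go([.4576,.2241,.12],[180,0,-3.5])
p=r.camera_params("wrist"); P,R,s=tool(); c=-np.array(p["R"]).T@p["t"]; print(R.inv().apply(c-P), R.inv().apply(np.array(p["R"])[2]))
E
```

```text
t 1.35 shift tool [0.313  0.273  0.1065] norm 0.4288
turn [-0.      0.     -0.3927] rad
[ 0.06423567 -0.00071074 -0.15887443] [-2.44696727e-01  2.48280171e-04  9.69599634e-01]
```

```bash
python3 -m inch '0.01 0.009 0.0035 0 0 0 1; 0.023 0.020 0.008 0 0 0 1; 0.025 0.022 0.0085 0 0 0 1; 0.025 0.022 0.0085 0 0 0 1; 0.025 0.022 0.0085 0 0 0 1; 0.025 0.022 0.0085 0 0 0 1; 0.025 0.022 0.0085 0 0 0 1; 0.025 0.022 0.0085 0 0 0 1; 0.025 0.022 0.0085 0 0 0 1; 0.025 0.022 0.0085 0 0 0 1; 0.025 0.022 0.0085 0 0 0 1; 0.025 0.022 0.0085 0 0 0 1; 0.020 0.0155 0.0065 0 0 0 1; 0.01 0.0085 0.0035 0 0 0 1; 0 0 0 0 0 -0.1 1; 0 0 0 0 0 -0.1 1; 0 0 0 0 0 -0.1 1; 0 0 0 0 0 -0.0927 1; 0 0 0 0 0 0 1' 25
python3 - <<'E'
from h import *
im=r.capture("wrist"); cv2.imwrite("pics/w1.png",cv2.resize(im[:,:,::-1],None,fx=1.5,fy=1.5)); cv2.imwrite("pics/w1r.png",im[:,:,::-1])
p=r.camera_params("wrist")
for k in ["lifter_grip","lifter"]: print(k,[(round(d["p"],2),np.round(d["xy"],1)) for d in r.recognise(k,"wrist")], )
P,R,s=tool(); print(P,s["eef_rot"])
TL=T2(.4825,.2225,-3.5)
overlay("pics/w1r.png",p,wire_lift(TL),"pics/w1o.png",0,0,512,384,1.5,True)
E
```

```text
time_s: 2.93
tcp_pos: [0.4577, 0.2241, 0.1202]
eef_rot: [-180.0, -0.0, -3.3]
contact_force: [-0.9, -0.5, -0.5]
gripper_width: 0.0875
lifter_grip [(0.91, array([135.9, 148.8])), (0.73, array([257.6, 158.9]))]
lifter [(0.95, array([256.8, 157.7])), (0.87, array([136.8, 148.9]))]
[0.45756181 0.2241225  0.12014533] [-1.79992223e+02 -5.87763538e-03 -3.68080197e+00]
```

View pics/w1o.png

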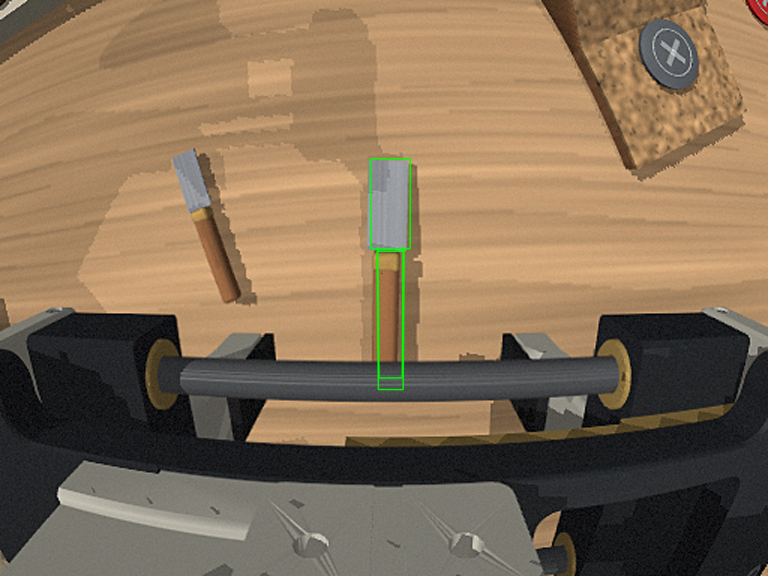

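```bash
python3 -m inch '0 -0.001 0.012 0 0 0 1; 0 0 0.02 0 0 0 0.8; 0 0 0.02 0 0 0 0.6; 0 0 0.02 0 0 0 0.5; 0 0 0.02 0 0 0 0.4; 0 0 0.014 0 0 0 0.4; 0 0 0.008 0 0 0 0.4; 0 0 0.0035 0 0 0 0.4; 0 0 0 0 0 0 0.3; 0 0 0 0 0 0 0.2; 0 0 0 0 0 0 0; 0 0 0 0 0 0 0; 0 0 0 0 0 0 0; 0 0 0 0 0 0 0; 0 0 0 0 0 0 0' 30
```

```text
time_s: 4.33
tcp_pos: [0.458, 0.2254, 0.0033]
eef_rot: [-179.9, -0.1, -3.5]
contact_force: [-1.9, -0.5, 5.7]
gripper_width: 0.0158
```

```bash
python3 -m inch '0 0 -0.004 0 0 0 0; 0 0 -0.01 0 0 0 0; 0 0 -0.02 0 0 0 0; 0 0 -0.025 0 0 0 0; 0 0 -0.025 0 0 0 0; 0 0 -0.016 0 0 0 0;0 0 0 0 0 0 0' 30
python3 - <<'E'
from h import *
im=r.capture("wrist"); cv2.imwrite("pics/w2r.png",im[:,:,::-1])
p=r.camera_params("wrist"); im=r.capture("scene");cv2.imwrite("pics/s2.png",im[:,:,::-1]);im=r.capture("top");cv2.imwrite("pics/t2.png",im[:,:,::-1])
P,R,s=tool(); print(P,s["eef_rot"],s["contact_force"],s["moment"])
# nominal lifter: TCP at 2.7mm above underside, 25 mm behind blade
T=np.eye(4); T[:3,:3]=R.as_matrix()@np.diag([1,-1,-1]); T[:3,3]=P+T[:3,:3]@[.025,0,-.0033]
for dz in (0,):
  overlay("pics/w2r.png",p,wire_lift(T,dz),"pics/w2o.png",150,60,200,200,4,True)
overlay("pics/s2.png",r.camera_params("scene"),wire_lift(T,0),"pics/s2o.png",230,90,100,100,7)
E
```

```text
time_s: 4.92
tcp_pos: [0.4594, 0.2266, 0.107]
eef_rot: [-179.7, -0.3, -3.5]
contact_force: [-0.9, -0.0, -0.5]
gripper_width: 0.0157
[0.45729681 0.22483478 0.10272513] [-1.79977004e+02  4.00867233e-03 -3.52111174e+00] [ 0.43753169 -0.17184291 -1.06267295] [-0.04735199 -0.04595513 -0.03818326]
```

View pics/w2o.png

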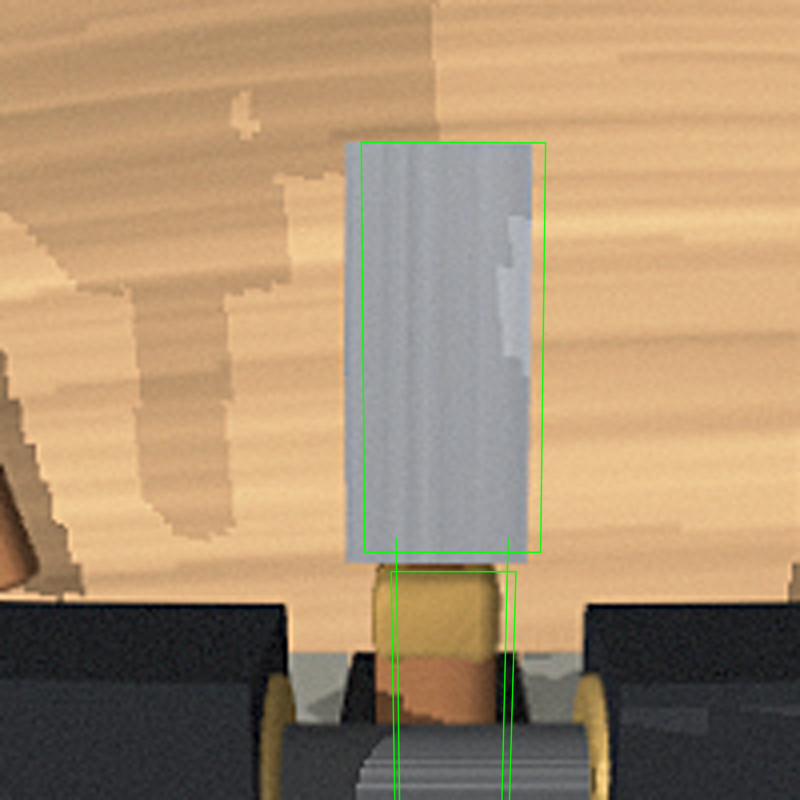

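View pics/s2o.png

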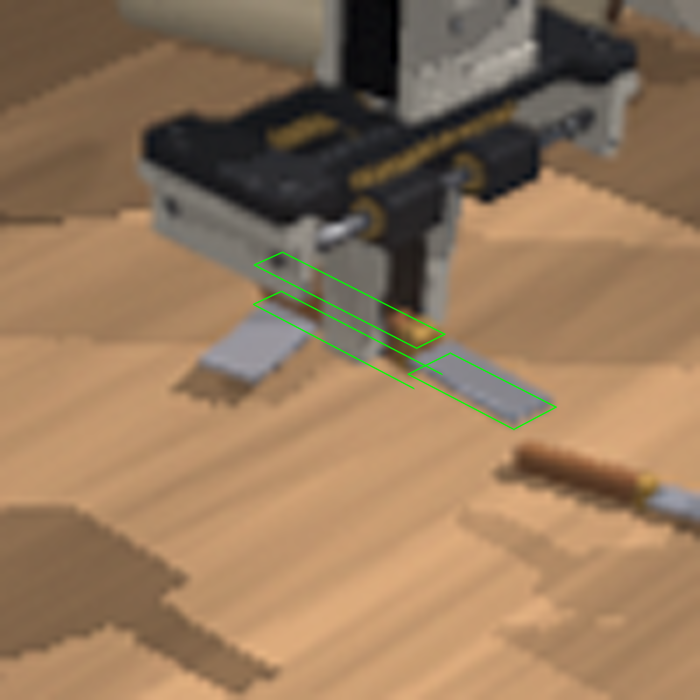

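Run:
```python
from h import *
from scipy.optimize import least_squares
p=r.camera_params("wrist"); P,R,s=tool(); A=R.as_matrix()@np.diag([1,-1,-1])
uv=np.array([(346,562),(526,562),(531,142),(346,142)])/4-.5+[150,60]
def X(v):
    dx,dy,dz,yaw,zb,pit=v
    pts=[(0,.012,.010),(0,-.012,.010),(.055,-.012,.010+zb),(.055,.012,.010+zb)]
    Q=Ro.from_euler('z',yaw).as_matrix()
    return [P+A@(np.array([.025+dx,dy,-.0033+dz])+Q@np.array(q)) for q in pts]
for fixz in (0,.002,-.002,.004):
    f=lambda v:np.r_[(np.array([pj(p,x,True) for x in X([v[0],v[1],fixz,v[2],v[3],0])])-uv).ravel()]
    o=least_squares(f,[0,0,0,0]); print(fixz,o.x.round(4),"rms",np.sqrt((o.fun**2).mean()).round(2))
```

```text
0 [-0.0013  0.001  -0.0054 -0.0032] rms 0.15
0.002 [-0.001   0.001  -0.0055 -0.0075] rms 0.27
-0.002 [-0.0017  0.001  -0.0052  0.001 ] rms 0.41
0.004 [-0.0006  0.001  -0.0057 -0.012 ] rms 0.56
```

Run:
```python
from h import *
TR=T2(.6346,.0380,23.3)
g=TR[:3,:3]@[-.145,-.0022,0]+TR[:3,3]; print(g); g[2]=.07
go(g,[180,0,23.3])
```

```text
[ 0.50229547 -0.02137468  0.        ]
t 5.07 shift tool [0.06   0.243  0.0326] norm 0.2524
turn [-4.000e-04 -0.000e+00 -4.681e-01] rad
```

```bash
python3 -m inch '0.003 0.012 0 0 0 0 0; 0.006 0.024 0 0 0 0 0; 0.0075 0.030 0 0 0 0 0; 0.0075 0.030 0 0 0 0 0; 0.0075 0.030 0 0 0 0 0; 0.0075 0.030 0 0 0 0 0; 0.0075 0.030 0.005 0 0 0 0; 0.0075 0.030 0.008 0 0 0 0; 0.004 0.018 0.008 0 0 0 0; 0.002 0.009 0.008 0 0 0 0; 0 0 0.0036 0 0 -0.09 0; 0 0 0 0 0 -0.1 0; 0 0 0 0 0 -0.1 0; 0 0 0 0 0 -0.1 0; 0 0 0 0 0 -0.0781 0; 0 0 0 0 0 0 0;0 0 0 0 0 0 0' 30
python3 - <<'E'
from h import *
im=r.capture("wrist"); cv2.imwrite("pics/w3r.png",im[:,:,::-1])
p=r.camera_params("wrist"); P,R,s=tool(); print(P,s["eef_rot"],s["contact_force"],s["moment"])
TR=T2(.6346,.0380,23.3)
overlay("pics/w3r.png",p,wire_rest(TR)+[circ((.6117,.0263,.020),.025)],"pics/w3o.png",0,0,512,384,1.5,True)
E
```

```text
time_s: 6.48
tcp_pos: [0.5021, -0.0212, 0.0692]
eef_rot: [-180.0, 0.1, 23.2]
contact_force: [0.9, -0.0, 0.1]
gripper_width: 0.0158
[ 0.50224233 -0.02118151  0.0694205 ] [-1.79993247e+02  6.39675282e-02  2.31611271e+01] [-0.15253196 -0.00897786 -0.09426889] [-0.03218246 -0.06503382  0.02544375]
```

View pics/w3o.png

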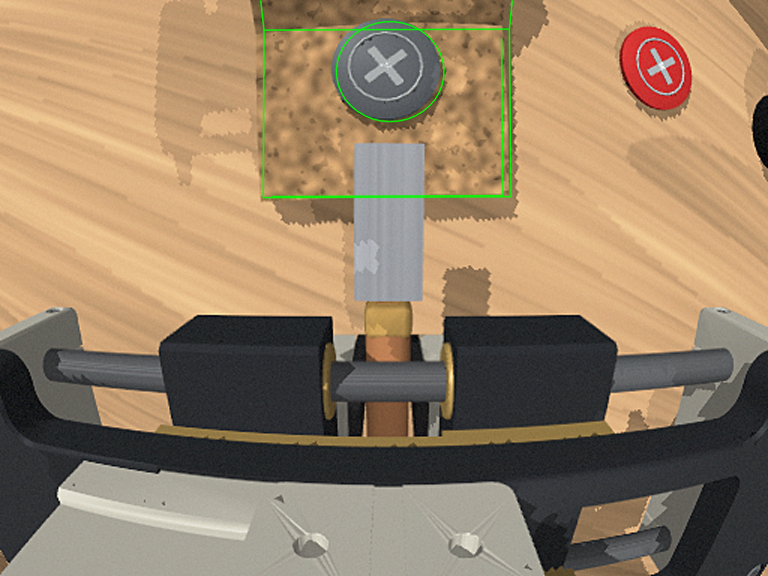

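```bash
python3 -m inch '0 0 0.01 0 -0.03 0 0; 0 0 0.018 0 0 0 0; 0 0 0.012 0 0 0 0; 0 0 0.006 0 0 0 0; 0 0 0.002 0 0 0 0; 0 0 0 0 0 0 0; 0 0 0 0 0 0 0' 30
for i in 1; do python3 - <<'E'
from h import *
P,R,s=tool(); print(P,s["eef_rot"],s["contact_force"],s["moment"])
im=r.capture("scene");cv2.imwrite("pics/s4.png",im[:,:,::-1]); crop("pics/s4.png","pics/s4c.png",230,170,100,80,8)
im=r.capture("wrist"); cv2.imwrite("pics/w4.png",im[:,:,::-1]); crop("pics/w4.png","pics/w4c.png",160,0,200,140,4)
E
done
```

```text
time_s: 7.12
tcp_pos: [0.502, -0.0215, 0.0224]
eef_rot: [180.0, 1.7, 23.3]
contact_force: [0.7, 0.9, 0.3]
gripper_width: 0.0157
[ 0.50198173 -0.02150631  0.02242978] [179.98855883   1.69033743  23.29913094] [0.71615578 0.90837792 0.27504348] [-0.05549481 -0.12581945 -0.04882619]
```

View pics/s4c.png

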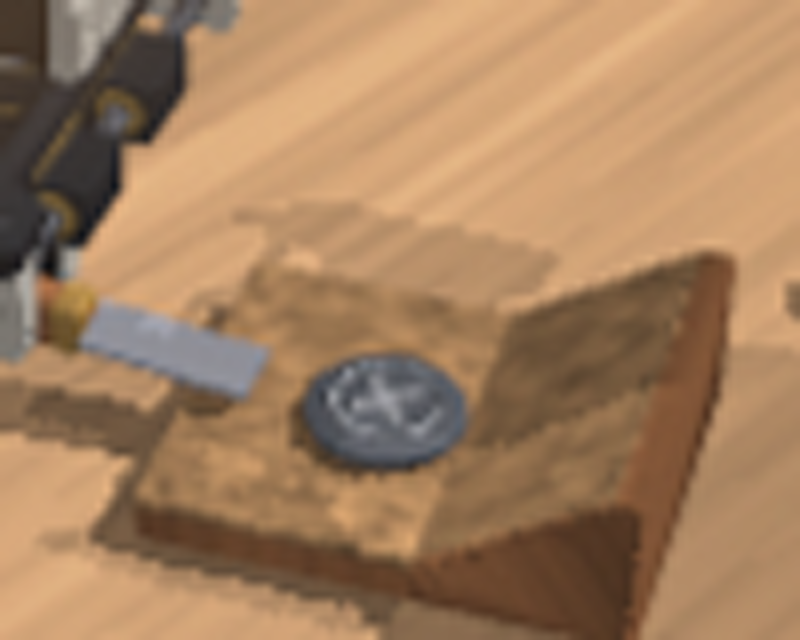

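View pics/w4c.png

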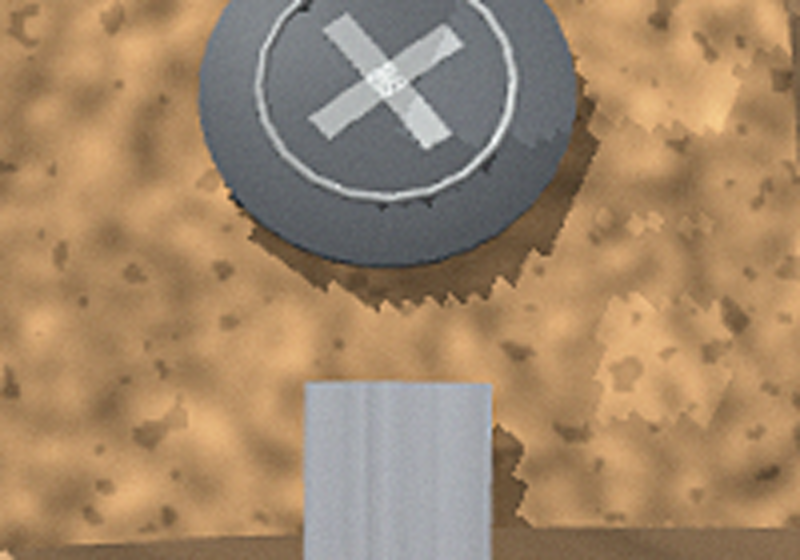

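```bash
python3 -m inch '0 -0.0013 0.002 0 0 0 0; 0 0 0.001 0 0 0 0; 0 0 0 0 0 0 0';python3 -m inch '0 0 0.001 0 0 0 0; 0 0 0 0 0 0 0';python3 -m inch '0 0 0.001 0 0 0 0; 0 0 0 0 0 0 0'
python3 - <<'E'
from h import *
print(tool()[2]["moment"])
im=r.capture("wrist"); cv2.imwrite("pics/w5.png",im[:,:,::-1]); crop("pics/w5.png","pics/w5c.png",160,0,200,140,4)
E
```

```text
time_s: 7.47
tcp_pos: [0.501, -0.0204, 0.019]
eef_rot: [-180.0, 1.7, 23.3]
contact_force: [-0.7, -0.5, -0.3]
gripper_width: 0.0159
time_s: 7.63
tcp_pos: [0.5009, -0.0205, 0.0179]
eef_rot: [-180.0, 1.7, 23.3]
contact_force: [0.2, 0.9, -1.2]
gripper_width: 0.016
time_s: 7.8
tcp_pos: [0.5009, -0.0205, 0.0168]
eef_rot: [-180.0, 1.7, 23.3]
contact_force: [0.0, 0.3, 0.1]
gripper_width: 0.0162
[-0.07680099 -0.10301422 -0.01296831]
```

View pics/w5c.png

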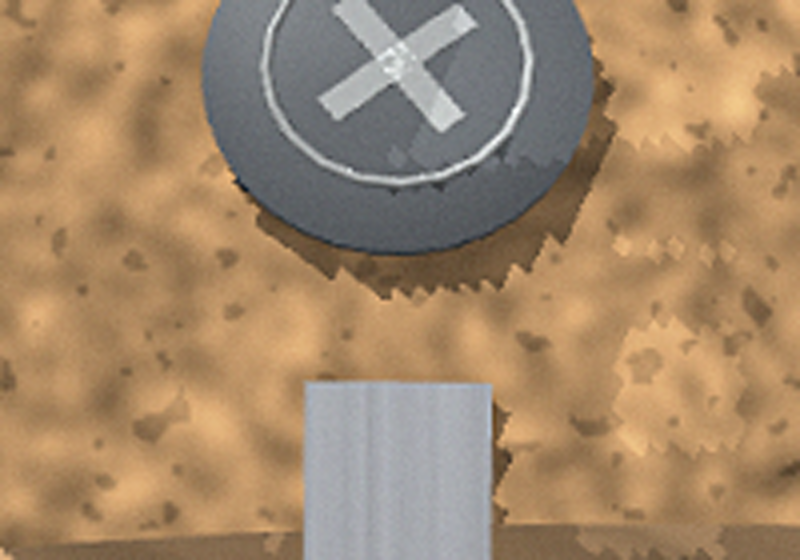

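```bash
for i in 1; do python3 -m inch '0 0 0.0006 0 0 0 0; 0 0 0 0 0 0 0'; python3 -m inch '0 0 0.0006 0 0 0 0; 0 0 0 0 0 0 0'; done
python3 - <<'E'
from h import *
print(tool()[2]["moment"])
im=r.capture("wrist"); cv2.imwrite("pics/w6.png",im[:,:,::-1]); crop("pics/w6.png","pics/w6c.png",220,80,80,60,8)
E
```

```text
time_s: 8.02
tcp_pos: [0.501, -0.0205, 0.0163]
eef_rot: [180.0, 1.7, 23.3]
contact_force: [-0.1, -0.2, -0.2]
gripper_width: 0.0159
time_s: 8.18
tcp_pos: [0.501, -0.0205, 0.0158]
eef_rot: [180.0, 1.7, 23.3]
contact_force: [-1.1, 0.2, 1.7]
gripper_width: 0.0152
[-0.09942425  0.00640624 -0.00392899]
```

View pics/w6c.png

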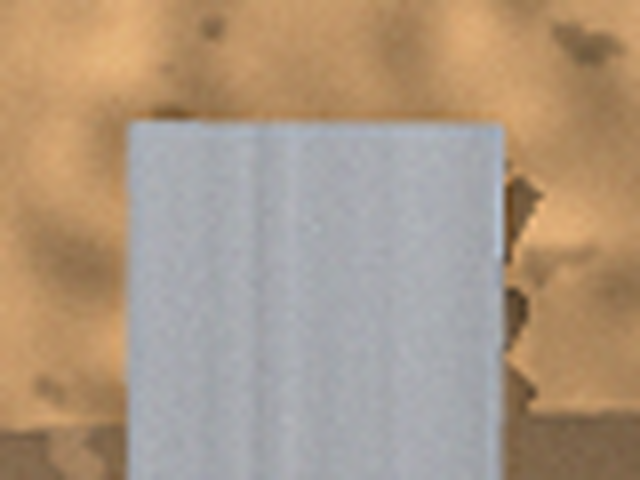

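```bash
python3 -m inch '0.002 0 -0.0002 0 0 0 0; 0.002 0 -0.00006 0 0 0 0; 0.002 0 -0.00006 0 0 0 0; 0.002 0 -0.00006 0 0 0 0; 0.002 0 -0.00006 0 0 0 0; 0.002 0 -0.00006 0 0 0 0; 0.002 0 -0.00006 0 0 0 0;0.002 0 -0.00006 0 0 0 0; 0 0 0 0 0 0 0'
python3 -m inch '0.002 0 -0.00006 0 0 0 0; 0.002 0 -0.00006 0 0 0 0; 0.001 0 -0.00003 0 0 0 0; 0 0 0 0 0 0 0'
python3 - <<'E'
from h import *
print(tool()[2]["moment"])
im=r.capture("wrist"); cv2.imwrite("pics/w7.png",im[:,:,::-1]); crop("pics/w7.png","pics/w7c.png",160,0,200,140,4)
im=r.capture("scene");cv2.imwrite("pics/s7.png",im[:,:,::-1]); crop("pics/s7.png","pics/s7c.png",230,170,100,80,8)
E
```

```text
time_s: 8.98
tcp_pos: [0.5162, -0.0139, 0.0159]
eef_rot: [180.0, 1.7, 23.3]
contact_force: [0.2, -0.4, 0.3]
gripper_width: 0.0159
time_s: 9.32
tcp_pos: [0.5202, -0.0122, 0.0159]
eef_rot: [-180.0, 1.7, 23.3]
contact_force: [-1.5, -1.1, 1.3]
gripper_width: 0.016
[-0.15360597  0.27301027 -0.00999287]
```

View pics/w7c.png

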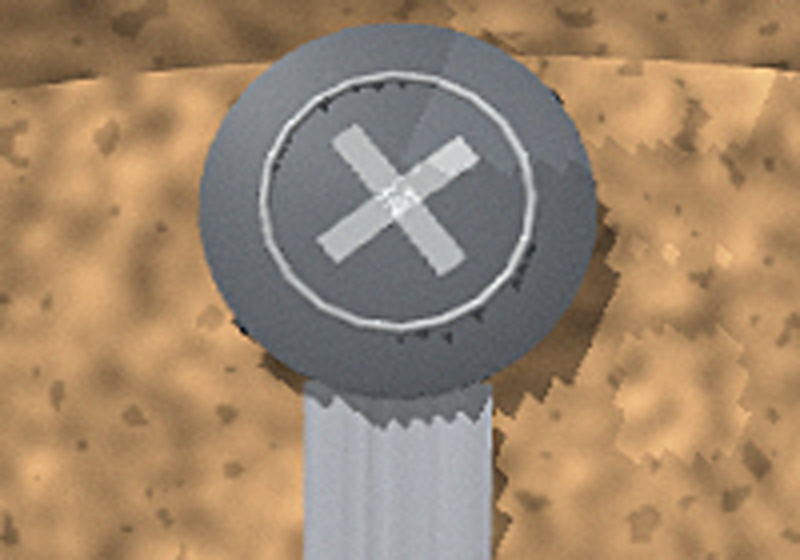

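View pics/s7c.png

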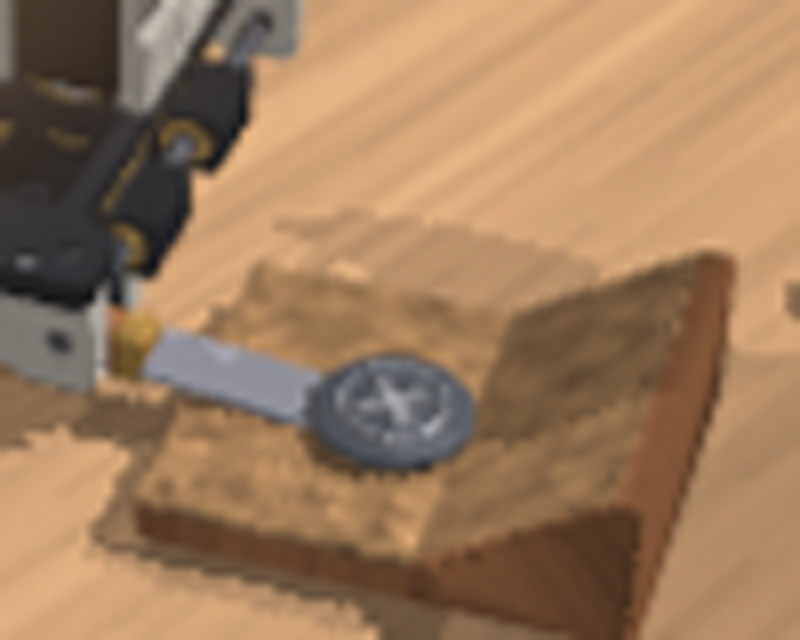

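```bash
python3 -m inch '0.001 0 -0.00003 0 0 0 0; 0.001 0 -0.00003 0 0 0 0;0.001 0 -0.00003 0 0 0 0;0.001 0 -0.00003 0 0 0 0; 0 0 0 0 0 0 0'
python3 -m inch '0.001 0 -0.00003 0 0 0 0; 0.001 0 -0.00003 0 0 0 0;0.001 0 -0.00003 0 0 0 0;0.001 0 -0.00003 0 0 0 0; 0 0 0 0 0 0 0'
python3 - <<'E'
from h import *
print(tool()[2]["moment"])
im=r.capture("wrist"); cv2.imwrite("pics/w8.png",im[:,:,::-1]); crop("pics/w8.png","pics/w8c.png",160,0,200,140,4)
im=r.capture("scene");cv2.imwrite("pics/s8.png",im[:,:,::-1]); crop("pics/s8.png","pics/s8c.png",230,170,100,80,8)
E
```

```text
time_s: 9.83
tcp_pos: [0.524, -0.0106, 0.0159]
eef_rot: [180.0, 1.7, 23.3]
contact_force: [-2.4, -0.8, 1.9]
gripper_width: 0.0156
time_s: 10.25
tcp_pos: [0.528, -0.0088, 0.016]
eef_rot: [180.0, 1.7, 23.3]
contact_force: [-1.2, -0.7, 1.4]
gripper_width: 0.0157
[-0.15362361  0.23499587  0.01368371]
```

View pics/w8c.png

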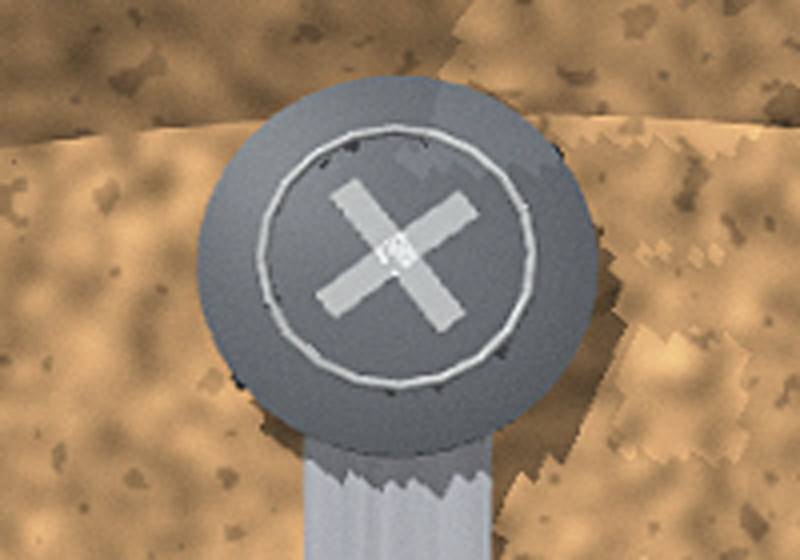

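View pics/s8c.png

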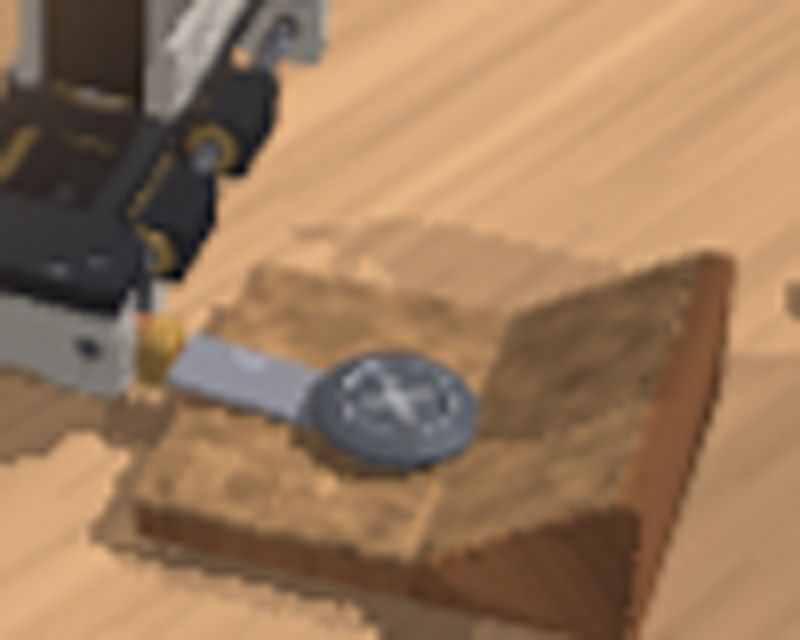

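```bash
python3 -m inch '0.001 0 -0.00003 0 0 0 0; 0.001 0 -0.00003 0 0 0 0;0.001 0 -0.00003 0 0 0 0;0.001 0 -0.00003 0 0 0 0; 0 0 0 0 0 0 0'
python3 -m inch '0.0005 0 -0.0012 0 0 0 0;0.0005 0 -0.0012 0 0 0 0;0.0005 0 -0.0012 0 0 0 0;0.0005 0 -0.0012 0 0 0 0;0.0005 0 -0.0012 0 0 0 0;0.0005 0 -0.0012 0 0 0 0;0 0 0 0 0 0 0'
python3 - <<'E'
from h import *
print(tool()[2]["moment"])
im=r.capture("wrist"); cv2.imwrite("pics/w9.png",im[:,:,::-1]); crop("pics/w9.png","pics/w9c.png",160,0,200,140,4)
im=r.capture("scene");cv2.imwrite("pics/s9.png",im[:,:,::-1]); crop("pics/s9.png","pics/s9c.png",230,170,100,80,8)
E
```

```text
time_s: 10.77
tcp_pos: [0.5315, -0.0073, 0.016]
eef_rot: [180.0, 1.7, 23.3]
contact_force: [-1.3, 0.1, 2.7]
gripper_width: 0.0157
time_s: 11.35
tcp_pos: [0.5345, -0.006, 0.0233]
eef_rot: [180.0, 1.7, 23.3]
contact_force: [-1.1, -0.1, -0.9]
gripper_width: 0.0159
[-0.12752728  0.17344338  0.03724227]
```

View pics/w9c.png

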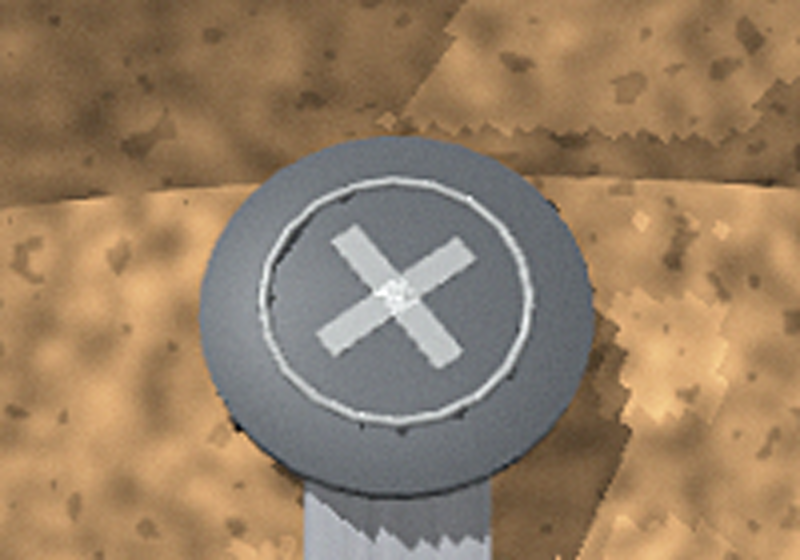

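View pics/s9c.png

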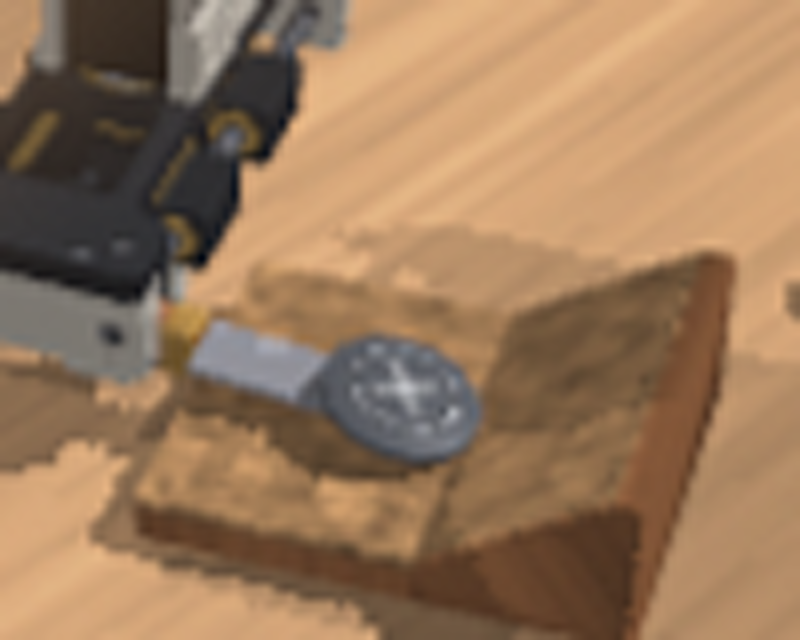

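```bash
python3 -m inch '0.0002 0 -0.0014 0 0 0 0;0.0002 0 -0.0014 0 0 0 0;0.0002 0 -0.0014 0 0 0 0;0.0002 0 -0.0014 0 0 0 0;0.0003 0 -0.0014 0 0 0 0;0.0003 0 -0.0014 0 0 0 0;0.0003 0 -0.0014 0 0 0 0;0.0003 0 -0.0014 0 0 0 0;0.0004 0 -0.0014 0 0 0 0;0.0004 0 -0.0014 0 0 0 0;0 0 0 0 0 0 0'
python3 - <<'E'
from h import *
print(tool()[2]["moment"])
im=r.capture("wrist"); cv2.imwrite("pics/w10.png",im[:,:,::-1]); crop("pics/w10.png","pics/w10c.png",160,0,200,140,4)
im=r.capture("scene");cv2.imwrite("pics/s10.png",im[:,:,::-1]); crop("pics/s10.png","pics/s10c.png",230,160,100,90,8)
E
```

```text
time_s: 12.37
tcp_pos: [0.5374, -0.0048, 0.0372]
eef_rot: [180.0, 1.7, 23.3]
contact_force: [0.3, 0.6, -1.5]
gripper_width: 0.0153
[-0.05254325 -0.03069793 -0.00463841]
```

View pics/w10c.png

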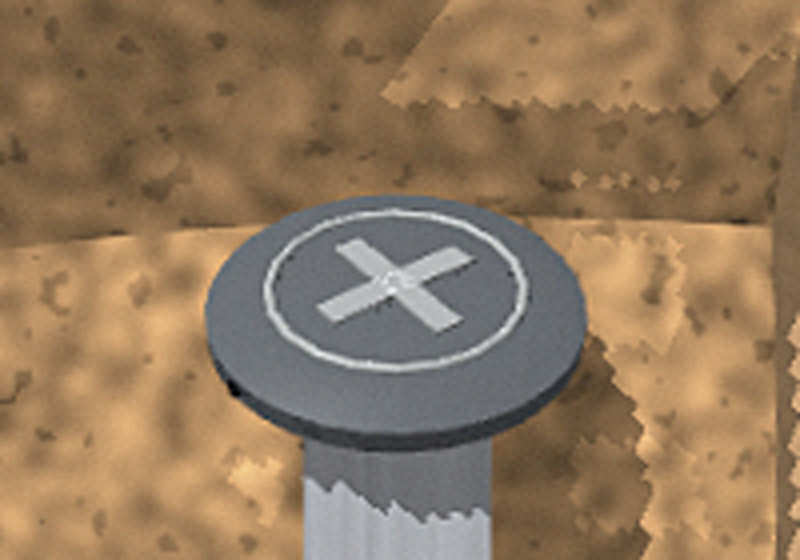

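View pics/s10c.png

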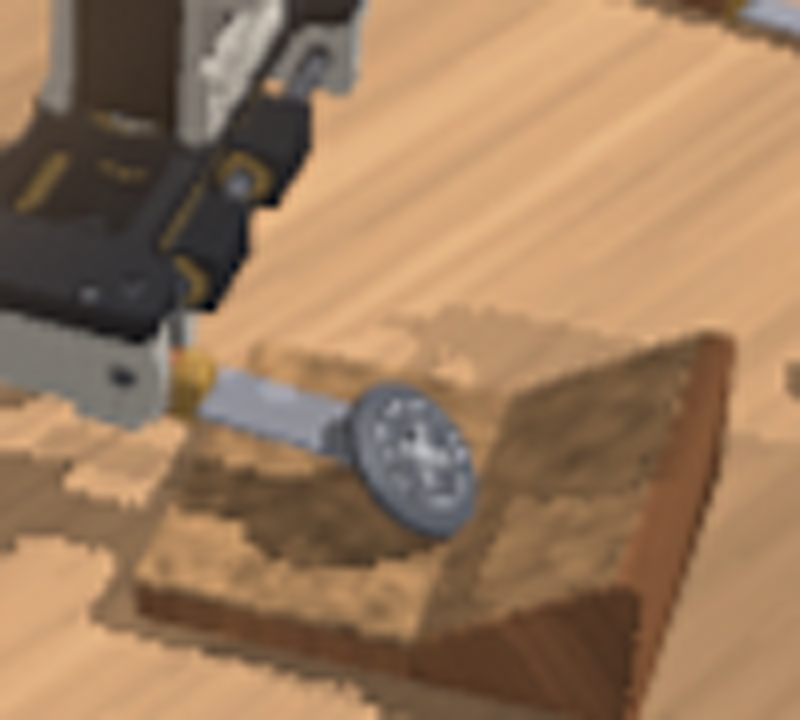

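```bash
python3 -m inch '0.0009 0 -0.0012 0 0 0 0;0.001 0 -0.0012 0 0 0 0;0.0011 0 -0.0011 0 0 0 0;0.0011 0 -0.0011 0 0 0 0;0.0012 0 -0.001 0 0 0 0;0.0013 0 -0.001 0 0 0 0;0.0014 0 -0.0009 0 0 0 0;0.0014 0 -0.0008 0 0 0 0;0 0 0 0 0 0 0'
python3 -m inch '0.001 0 -0.0006 0 0 0 0;0.001 0 -0.0006 0 0 0 0;0.001 0 -0.0006 0 0 0 0;0.001 0 -0.0005 0 0 0 0;0.001 0 -0.0005 0 0 0 0;0 0 0 0 0 0 0'
python3 - <<'E'
from h import *
print(tool()[2]["moment"])
im=r.capture("wrist"); cv2.imwrite("pics/w11.png",im[:,:,::-1]); crop("pics/w11.png","pics/w11c.png",160,0,200,140,4)
im=r.capture("scene");cv2.imwrite("pics/s11.png",im[:,:,::-1]); crop("pics/s11.png","pics/s11c.png",230,160,100,90,8)
E
```

```text
time_s: 13.22
tcp_pos: [0.5465, -0.0009, 0.0452]
eef_rot: [180.0, 1.7, 23.3]
contact_force: [-0.7, -0.5, -0.2]
gripper_width: 0.0158
time_s: 13.72
tcp_pos: [0.5511, 0.0011, 0.0478]
eef_rot: [180.0, 1.7, 23.3]
contact_force: [-1.0, -0.2, -0.8]
gripper_width: 0.0157
[-0.02698892  0.00798939  0.00980645]
```

View pics/w11c.png

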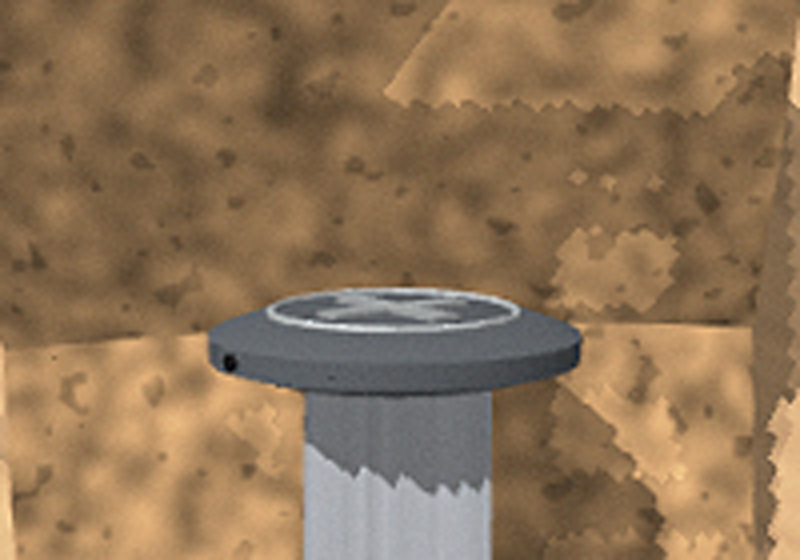

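View pics/s11c.png

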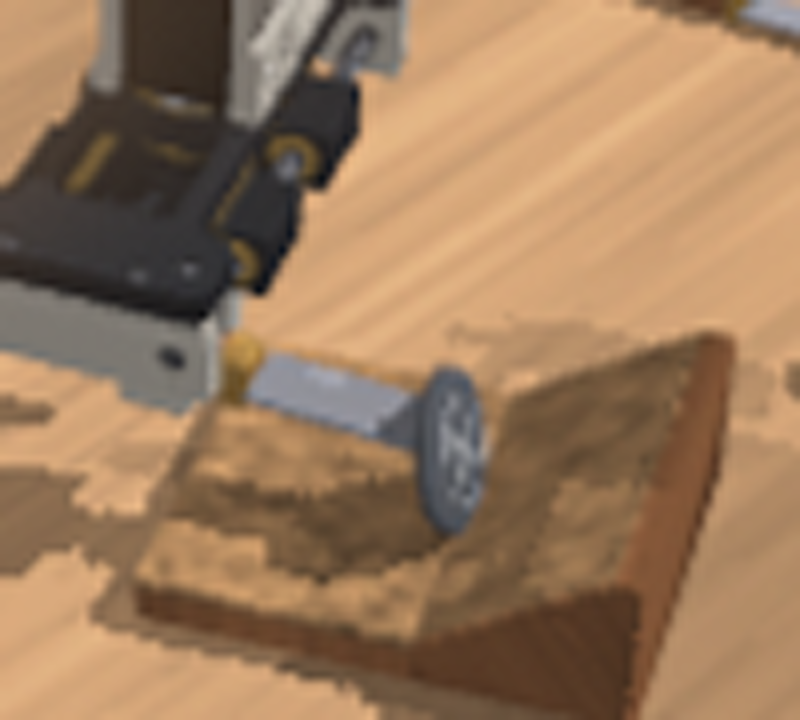

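```bash
python3 -m inch '0.001 0 -0.0005 0 0 0 0;0.001 0 -0.0004 0 0 0 0;0.001 0 -0.0003 0 0 0 0;0.001 0 -0.0003 0 0 0 0;0.001 0 -0.0003 0 0 0 0;0.001 0 -0.0002 0 0 0 0;0.001 0 -0.0001 0 0 0 0;0 0 0 0 0 0 0'
python3 - <<'E'
from h import *
print(tool()[2]["moment"])
im=r.capture("wrist"); cv2.imwrite("pics/w12.png",im[:,:,::-1]); crop("pics/w12.png","pics/w12c.png",160,0,200,140,4)
im=r.capture("scene");cv2.imwrite("pics/s12.png",im[:,:,::-1]); crop("pics/s12.png","pics/s12c.png",230,160,100,90,8)
E
```

```text
time_s: 14.48
tcp_pos: [0.5575, 0.0039, 0.0495]
eef_rot: [180.0, 1.7, 23.3]
contact_force: [-0.7, 0.4, -0.4]
gripper_width: 0.0157
[-0.0514048  -0.11795501  0.02178182]
```

View pics/w12c.png

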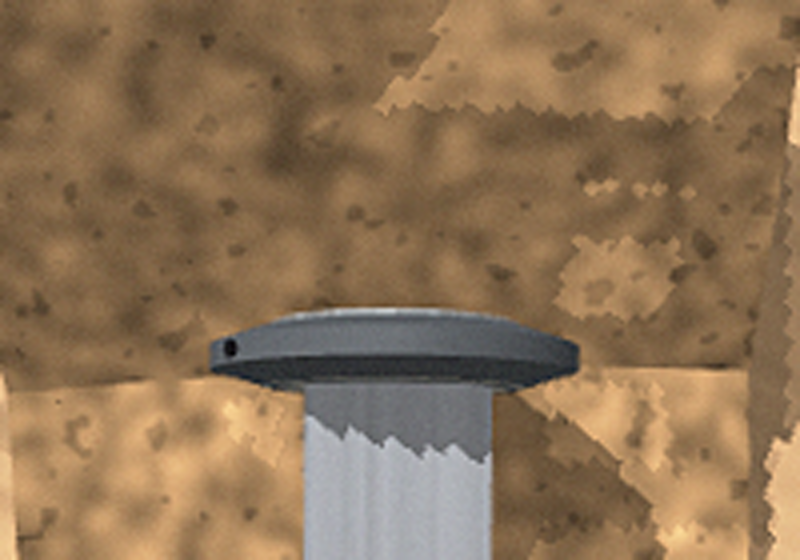

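View pics/s12c.png

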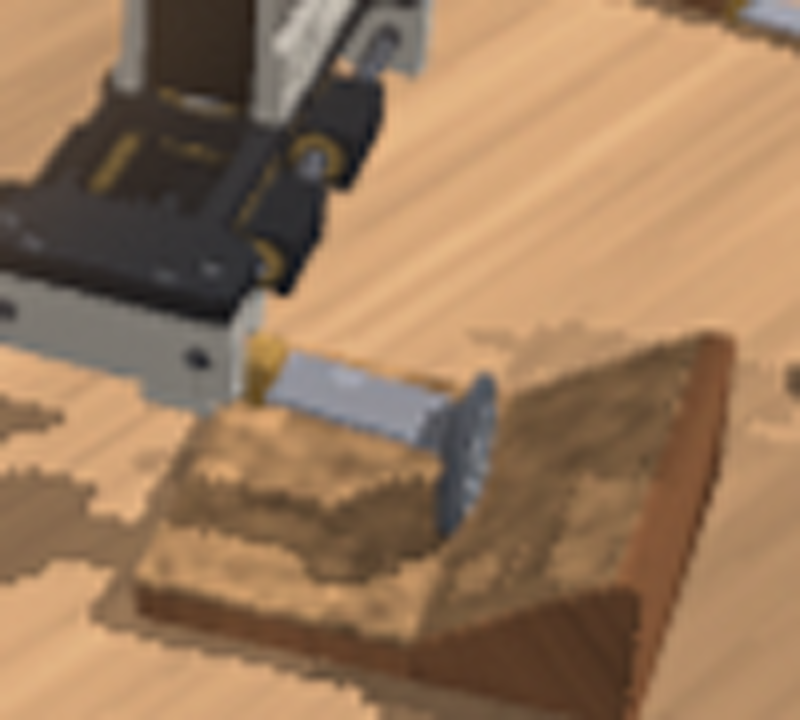

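```bash
python3 -m inch '0.001 0 -0.0001 0 0 0 0;0.001 0 -0.0001 0 0 0 0;0.001 0 0 0 0 0 0;0.001 0 0 0 0 0 0;0.001 0 0 0 0 0 0;0.001 0 0 0 0 0 0;0 0 0 0 0 0 0;0 0 0 0 0 0 0'
python3 - <<'E'
from h import *
print(tool()[2]["moment"])
im=r.capture("wrist"); cv2.imwrite("pics/w13.png",im[:,:,::-1]); crop("pics/w13.png","pics/w13c.png",160,0,200,140,4)
im=r.capture("scene");cv2.imwrite("pics/s13.png",im[:,:,::-1]); crop("pics/s13.png","pics/s13c.png",230,160,100,90,8)
E
```

```text
time_s: 15.25
tcp_pos: [0.5627, 0.0062, 0.0495]
eef_rot: [180.0, 1.7, 23.3]
contact_force: [1.7, 0.1, -1.0]
gripper_width: 0.0157
[-0.01060488 -0.07685572  0.04476269]
```

View pics/w13c.png

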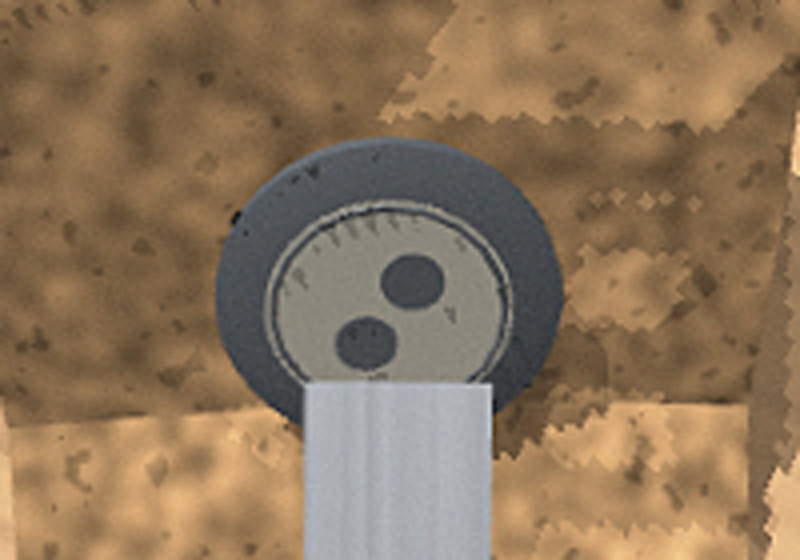

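View pics/s13c.png

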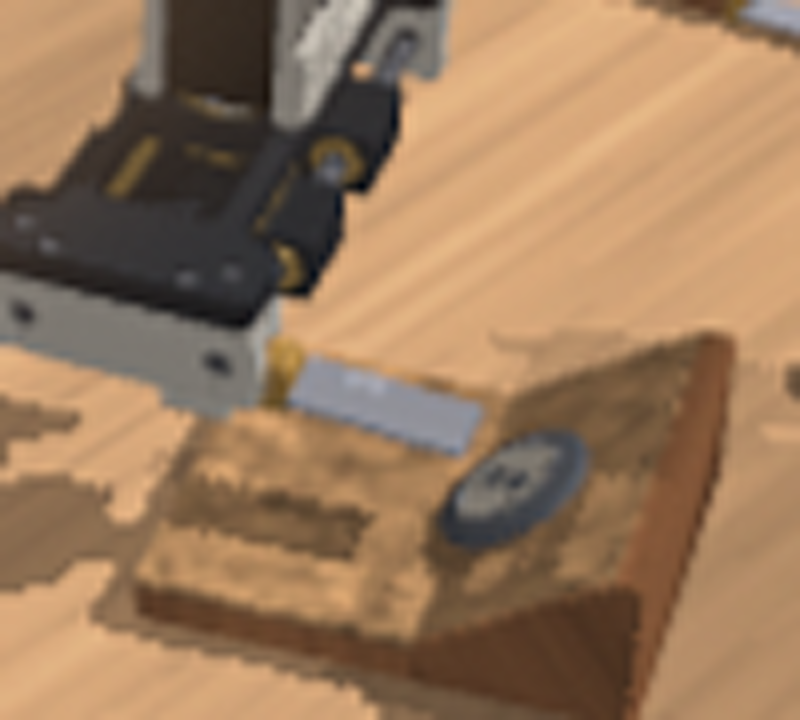

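```bash
python3 -m inch '-0.003 0 -0.0005 0 0 0 0;-0.006 0 -0.002 0 0 0 0;-0.01 0 -0.004 0 0 0 0;-0.014 0 -0.006 0 0.03 0 0;-0.016 0 -0.008 0 0 0 0;-0.016 0 -0.008 0 0 0 0;-0.012 0 -0.004 0 0 0 0;-0.004 0 0 0 0 0 0;0 0 0 0 0 0 0'
python3 - <<'E'
from h import *
im=r.capture("wrist"); cv2.imwrite("pics/w14.png",im[:,:,::-1]); crop("pics/w14.png","pics/w14c.png",130,0,240,180,3)
im=r.capture("scene");cv2.imwrite("pics/s14.png",im[:,:,::-1]); crop("pics/s14.png","pics/s14c.png",230,160,100,90,8)
im=r.capture("top");cv2.imwrite("pics/t14.png",im[:,:,::-1])
go([.4576,.2248,.085],[180,0,-3.5])
E
```

```text
time_s: 16.1
tcp_pos: [0.4879, -0.0261, 0.0835]
eef_rot: [-180.0, -0.1, 23.3]
contact_force: [-0.2, 0.7, -0.5]
gripper_width: 0.0156
t 16.25 shift tool [ 0.0701 -0.2424 -0.0022] norm 0.2523
turn [ 1.000e-04 -2.000e-04  4.683e-01] rad
```

View pics/w14c.png

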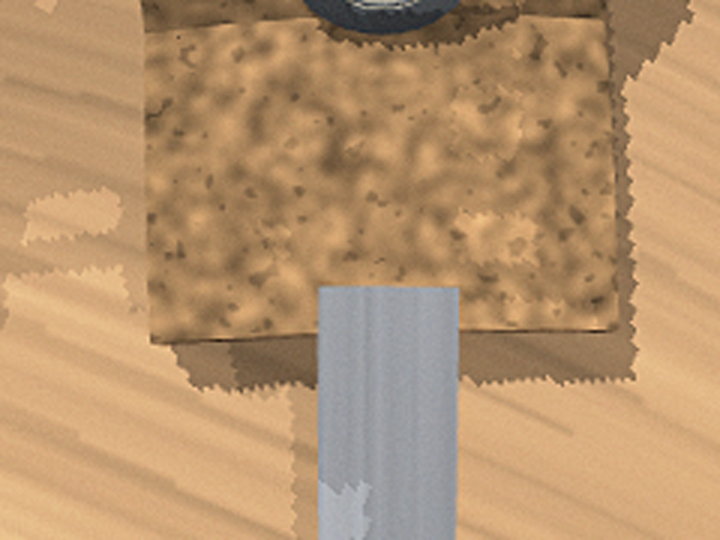

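View pics/s14c.png

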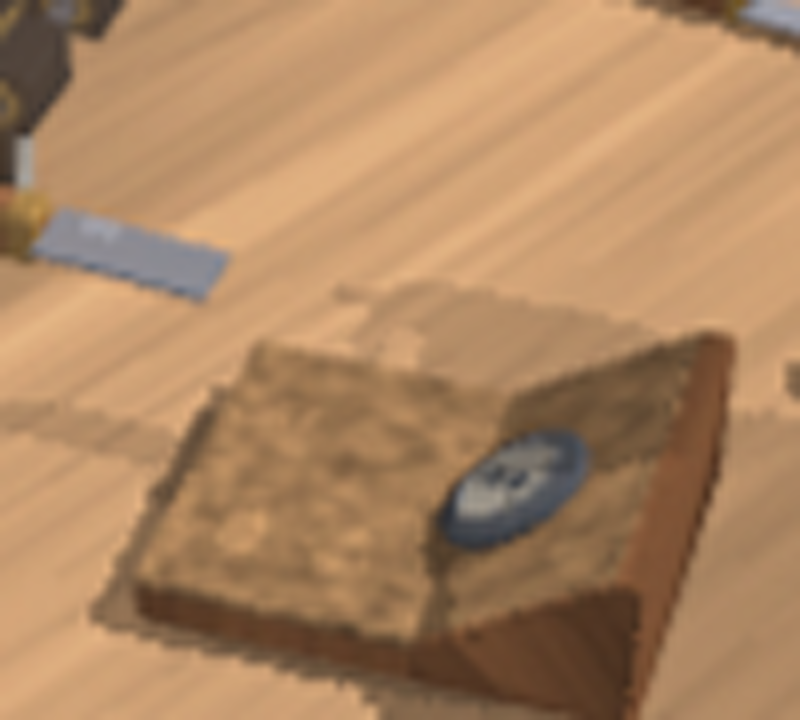

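```bash
python3 -m inch '0.001 -0.004 0 0 0 0 0;0.003 -0.012 0 0 0 0 0; 0.006 -0.022 0 0 0 0 0; 0.008 -0.028 0 0 0 0 0; 0.008 -0.028 0 0 0 0 0; 0.008 -0.028 0 0 0 0 0; 0.008 -0.028 0 0 0 0 0; 0.008 -0.028 0 0 0 0 0; 0.008 -0.026 0 0 0 0 0; 0.006 -0.02 0 0 0 0 0; 0.004 -0.012 0 0 0 0 0; 0.002 -0.0064 0 0 0 0.08 0; 0 0 0 0 0 0.1 0; 0 0 0 0 0 0.1 0; 0 0 0 0 0 0.1 0; 0 0 0 0 0 0.0883 0; 0 0 0 0 0 0 0; 0 0 0 0 0 0 0'
python3 -m inch '0 0 0.01 0 0 0 0; 0 0 0.02 0 0 0 0; 0 0 0.02 0 0 0 0; 0 0 0.014 0 0 0 0; 0 0 0.008 0 0 0 0; 0 0 0.004 0 0 0 0;0 0 0.001 0 0 0 0; 0 0 0 0 0 0 0; 0 0 0 0 0 0 0'
```

```text
time_s: 17.75
tcp_pos: [0.457, 0.2246, 0.0826]
eef_rot: [180.0, 0.0, -3.4]
contact_force: [-0.1, -0.2, -0.8]
gripper_width: 0.0157
time_s: 18.5
tcp_pos: [0.4574, 0.225, 0.0066]
eef_rot: [-180.0, -0.0, -3.5]
contact_force: [-0.3, -0.1, -0.7]
gripper_width: 0.0158
```

```bash
python3 -m inch '0 0 0.001 0 0 0 0; 0 0 0.001 0 0 0 0; 0 0 0 0 0 0 0; 0 0 0 0 0 0 0'
python3 -m inch '0 0 0.0006 0 0 0 0; 0 0 0 0 0 0 0; 0 0 0 0 0 0 0'
python3 -m inch '0 0 0.0005 0 0 0 0; 0 0 0 0 0 0 0; 0 0 0 0 0 0 0'
python3 - <<'E'
from h import *
print(tool()[2]["moment"])
im=r.capture("scene");cv2.imwrite("pics/s15.png",im[:,:,::-1]); crop("pics/s15.png","pics/s15c.png",230,100,100,90,8)
E
```

```text
time_s: 18.83
tcp_pos: [0.4571, 0.2246, 0.0043]
eef_rot: [-180.0, -0.0, -3.5]
contact_force: [0.1, 0.3, -0.6]
gripper_width: 0.0161
time_s: 19.08
tcp_pos: [0.457, 0.2245, 0.0034]
eef_rot: [180.0, 0.0, -3.5]
contact_force: [-1.2, 0.1, -0.7]
gripper_width: 0.0157
time_s: 19.33
tcp_pos: [0.457, 0.2246, 0.0034]
eef_rot: [-180.0, -0.0, -3.5]
contact_force: [-2.0, -0.3, 6.5]
gripper_width: 0.016
[-0.27268939  0.80662484  0.01192934]
```

View pics/s15c.png

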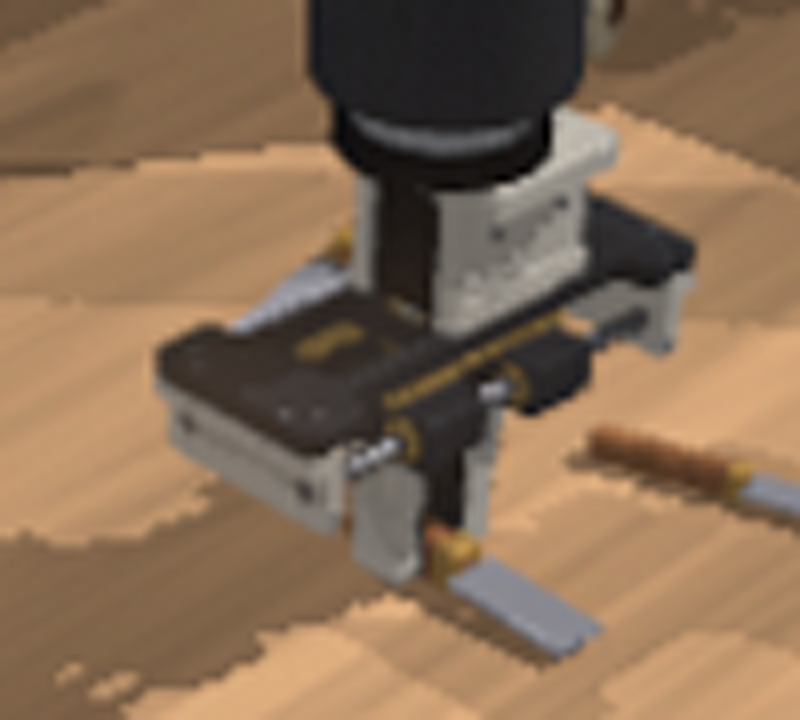

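```bash
python3 -m inch '0 0 -0.0003 0 0 0 0.2; 0 0 0 0 0 0 0.25; 0 0 0 0 0 0 0.35; 0 0 0 0 0 0 0.5; 0 0 0 0 0 0 0.5; 0 0 -0.004 0 0 0 0.5; 0 0 -0.01 0 0 0 0.5; 0 0 -0.02 0 0 0 0.5; 0 0 -0.03 0 0 0 0.5; 0 0 -0.03 0 0 0 0.5; 0 0 -0.03 0 0 0 0.5; 0 0 -0.02 0 0 0 0.5; 0 0 -0.005 0 0 0 0.5; 0 0 0 0 0 0 0.5;0 0 0 0 0 0 0.5'
python3 - <<'E'
from h import *
for c in ("scene","top","wrist"):
    im=r.capture(c);cv2.imwrite(f"pics/{c}_f.png",im[:,:,::-1])
a=cv2.imread("pics/scene_f.png")[100:260,130:400]; b=cv2.imread("pics/wrist_f.png")
cv2.imwrite("pics/f1.png",cv2.resize(cv2.imread("pics/scene_f.png"),None,fx=1.5,fy=1.5))
t=r.camera_params("top")
for n in ("dish","weight","tamp","bulla","lifter"): print(n,[(round(d["p"],2),np.round(d["xy"])) for d in r.recognise(n,"top")])
E
```

```text
time_s: 20.63
tcp_pos: [0.4567, 0.2244, 0.1524]
eef_rot: [-180.0, -0.0, -3.5]
contact_force: [-0.4, 0.9, -0.6]
gripper_width: 0.044
dish []
weight [(0.75, array([374., 112.]))]
tamp [(0.83, array([166., 106.])), (0.71, array([177., 241.]))]
bulla [(0.93, array([262., 138.])), (0.7, array([324., 125.])), (0.32, array([160., 108.]))]
lifter [(0.7, array([176., 238.])), (0.66, array([109., 290.]))]
```

View pics/f1.png

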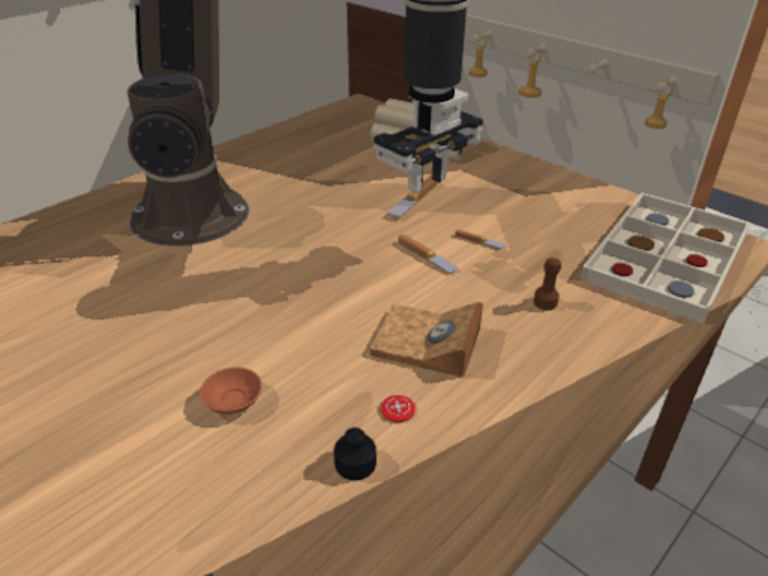

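View pics/wrist_f.png

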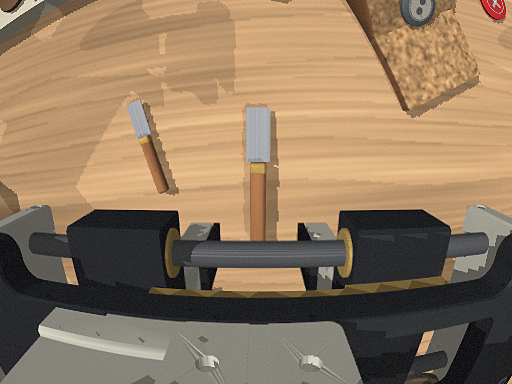

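View pics/top_f.png

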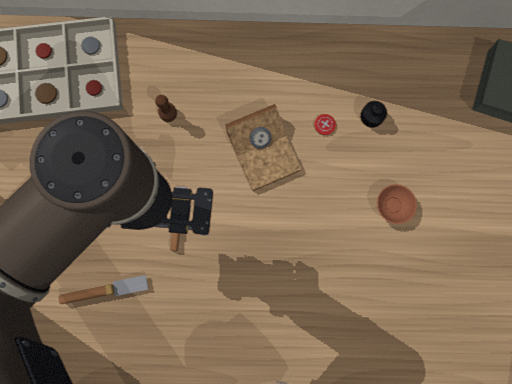

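The lifter lies flat, the bulla leans reverse outward at (260,138) in the top view, and dish, weight and tamp are unchanged. I'm handing the job in.

Run:
```python
from plant import r
r.close_job(); print(r.get_state()["time_s"])
```

```text
the job is handed in; nothing more can be done
the job is handed in; nothing more can be done
```

The bulla is turned over: it leans against the sloping back with its reverse (two dots) outward and its lower edge in the crease. The job was handed in at about 21 s of the 69 s allowed.

- **Turning:** I picked up the middle-sized lifter and brought the blade down until the force reading showed light contact with the cork (about 2 N). I slid it under the near edge and tipped the bulla up in small steps. Past upright it fell the rest of the way onto the back on its own. Wrist force readings at the end of each move stayed below about 3 N while sliding and tipping.
- **Lifter:** I lowered it until it touched the shelf, close to where it first lay, and then let go. The contact reading there was 6.5 N, about the same as when I picked it up (5.7 N). In the last pictures it lies flat, with the gripper clear of it.
- **Dish, weight and tamp:** all three stand where they were in the last scene and top pictures, and the red look-alike was not touched.
- **Checks that disagreed:** the last search of the top picture did not report the dish, though it is plainly visible in its old place. It also reported a second "tamp" at the lifter's handle and a faint third "bulla" at the tamp; I took both as false.

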